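# Right the fallen canister and put its lid on

## Task

The open metal canister has been knocked over. Stand it upright close in front of the wooden back board (within about 5 cm of it), then put its lid on so that it sits fully home and level on the rim. Leave the cork sanding block, the solder spool and the pliers where they are.

Things in the scene. Friction and masses are not known exactly. Their poses are not given: they have to be found in the camera images.
- back_board: Fixed brown wooden strip on edge on the worktop: 220 mm long, 18 thick, 60 high, with a foot board 12 mm high and 50 mm wide behind it. Origin: on the worktop at the foot of its front face, mid-length. y runs along the strip, z up; the front face looks along its -x. (In the room: a wall rack overhangs the worktop beyond x = 0.70 m; glass sheets 31 mm high lie flat to the right of the canister.)
- canister: Round open-topped bare metal canister, loose, empty, rigid: outside diameter 62 mm, height 105 mm, bore 56 mm, 0.2 kg. It lies on its side, mouth away from the board, bottom 70 to 95 mm from the board's face. Origin: centre of the underside of its bottom; z along its axis to the mouth (up when it stands); rim at z = 105 mm.
- lid: Round metal lid, 0.09 kg, lying knob up: flange 72 mm diameter, 5 mm thick; below it a plug 7 mm deep, 49 mm diameter, tapered to 43; above it a wooden knob, 26 mm diameter 15 to 30 mm above the origin, on an 18 mm neck. Origin: on the axis in the flange's underside (the face that rests on the rim); z up. On the worktop it rests on the plug's end, origin 7 mm up.
- cork_block: Bystander: brown cork sanding block lying flat, 96 x 55 mm, 31 mm high. Origin: centre of its underside.
- spool: Bystander: small grey-flanged spool of solder standing on its flange, about 50 mm diameter, 38 mm high. Origin: about the centre of its underside.
- pliers: Bystander: blue-handled pliers lying flat, 172 mm long, 56 mm wide, 14 mm high. Origin: centre of the underside.
Not all that is in view belongs to the job. What is shaped like the lid but green is not meant.

How it is judged:
On the way:
1. the canister stands upright on the worktop, close in front of the back board, let go, the lid not yet on it (angle between canister's own z axis and vertical below 0.06 rad and height (world z) of canister below 0.005 m and x of canister in the frame of back_board between -0.1 and 0 m and contact force between the fingers and canister below 0.05 N and distance between lid and canister above 0.125 m), for 0.2 s.
At the end, for the whole second after the job is handed in: Canister upright on the worktop (0.06 rad), in front of the board within its length, axis under 100 mm from the board's face; lid on it knob up, flange on the rim (2.5 mm), axes within 6 mm, level (0.06 rad); both at rest; sanding block, spool and pliers within 30 mm of their places (angle between each of canister, lid's own z axis and vertical below 0.06 rad and height (world z) of canister between -0.005 and 0.005 m and x of canister in the frame of back_board between -0.1 and 0 m and y of canister in the frame of back_board between -0.11 and 0.11 m and z of lid in the frame of canister between 0.102 and 0.1075 m and horizontal distance between lid and canister below 0.006 m and linear speed of each of lid, canister below 0.02 m/s); the robot touches nothing.
It fails at once if the cork sanding block, the spool or the pliers are moved more than 30 mm (distance of any of cork_block, spool, pliers from where it was at the start of the episode above 0.03 m).
It also fails if it takes over 70 s, if anything falls off the work surface, if the arm or the gripper's body presses on something with over 40 N, if the wrist force passes 120 N, or if a joint passes its speed limit or range.

## Robot

A 6-joint arm with a two-finger parallel gripper is mounted at the origin on a cart in front of the work surface, level with it; the furniture and walls round the work are solid. World frame = base frame: x ahead of the robot, y to its left, z up, the work surface at z = 0. Lengths are in m, angles in rad, forces in N, time in s.
With the tool pointing down it reaches from about 0.35 to 0.775 m from the base axis. Payload 7.3 kg.
Tool frame: the origin (TCP) lies on the centre line of the jaws, within the pads' length; the fingertips stand tip_reach ahead of it and the grasp point (between the pads) lies 6 mm ahead of it (tip_reach is the distance from the TCP to the fingertips, in m); x points along the fingers, y is the direction in which the jaws open and shut, and the axes are right-handed (so a half turn about x gives the same grasp; the last joint's range is limited). The gripper opens to 92 mm and grips with 3 to 60 N. Pads are 19 mm wide; open, the fingers measure 130 mm over their backs; the gripper's body (75 mm by 190 mm) begins 47 mm behind the grasp point.
Start: joints at [1.044, 0.342, 1.524, -0, 1.275, -0.146], TCP at [0.195, 0.487, 0.218] pointing down, gripper open.
Joint ranges: [-2.53, 2.53], [-0.77, 2.02], [0.04, 2.7], [-1, 4.14], [0.28, 2.66], [-3.11, 3.11]. Speed limits (rad/s): [2.57, 2.57, 3.14, 3.14, 3.14, 3.14].

## Interface

Orientations are given as [roll, pitch, yaw] about the fixed x, y, z axes, in that order (R = Rz(yaw) Ry(pitch) Rx(roll)).
In Python, from cell import observe, read_camera, get_calibration, hand_in, tip_reach gives the robot as it stands. The module is installed in compiled form; this text tells all that it offers.
- The arm moves only by the shell command python3 -m crank 'ROWS' [FORCE]. ROWS is JSON, a list of rows, each an object of numbers: "fingers": the opening, from -1 (shut) to 1 (fully open); "tx", "ty", "tz": the shift along the tool's x, y, z in units of 40 mm (1.0 is 40 mm); "roll": the turn about the tool's x in units of 10 degrees (1.0 is 10 degrees). In form: [{"fingers": .., "tx": .., "ty": .., "tz": .., "roll": ..}, ...]. A call has exactly 8 rows; each row is the pose to reach, as a shift and turn from the pose commanded when the call began, along the tool's axes at that moment; what a row does not reach only later rows make up. A row lasts 1/8 s, in which the tool goes at most 62.5 mm and 10.7 degrees, less where a joint would pass 70% of its speed; a pose out of reach is approached as far as the arm can. A call with a gripper value outside its range is refused whole. The fingers move at their own pace and stop on an object; FORCE is the grip in N (left out, the last holds). Time passes only in rows, so rows that repeat a pose let the fingers close, or fill a call up. It gives the time, the measured TCP pose, the force and the opening at its end, in the units of the state.
- observe(): the state, without advancing time (a new reading comes with each control period).
- read_camera(name): name is "scene" or "top" or "wrist"; returns (picture, depth): 384x512x3 uint8, red, green, blue; 384x512 float32, m along the optical axis (not along the pixel's ray), 0 where there is no reading.
- get_calibration(name): a dict with "vertical_fov" (degrees; the focal length in pixels is half the picture's height over the tangent of half this angle, whatever the lens; pixels are square), "cx", "cy" (the principal point, pixels), "dist_coeffs" ([k1, k2, p1, p2, k3] as OpenCV has them; the pictures are not rectified), "pose" (4x4, takes a point from camera to world coordinates); the wrist camera has in their place "T_tool_cam" (4x4, takes a point from camera to tool coordinates, whose origin is the TCP and whose axes are the tool frame's). Camera axes: x right, y down, z forward; pixel columns grow to the right and rows downward; lengths in m; the calibration is good to about 2 mm. A picture is of the moment at which its call begins: read the wrist's pose just before it. get_calibration takes no time and is no camera call.
- hand_in(): hands the job in, once; it reports no verdict.
The state is a dict: "time": time; "qpos": joint angles; "qvel": joint speeds; "joint_efforts": joint torques, N m; "tool_pos": TCP position; "tool_rot": TCP orientation; "contact_force": force on the tool from outside, world axes, zero at the start; "torque": the same for the moment, N m; "opening": finger opening in m.
Only numpy, scipy, OpenCV 4.12 (cv2) and the standard library are available. Lean on these libraries where they do the work, as an engineer would, in place of code of your own. Each camera call takes 0.05 s, during which the arm holds its last target. There are 200 camera calls.

## Working session

There is one attempt and no reset: what is moved stays moved. The work goes in short steps, Python scripts to look and compute and a shell command to move; the robot and the scene stay as the last step left them, time stands still between calls to the robot, and variables do not carry over. Pictures are saved under pics/ and viewed, about 8 in all and at most 12, crops included, and the job is handed in when it is done.

```bash
mkdir -p pics; cat > h.py <<'E'
import numpy as np, cv2
from cell import observe, read_camera, get_calibration, tip_reach
from scipy.spatial.transform import Rotation as R
def cam(name):
    s=observe(); img,d=read_camera(name); c=get_calibration(name)
    f=192/np.tan(np.radians(c["vertical_fov"])/2)
    K=np.array([[f,0,c["cx"]],[0,f,c["cy"]],[0,0,1]])
    if "pose" in c: P=np.array(c["pose"])
    else:
        T=np.eye(4);T[:3,:3]=R.from_euler('xyz',s["tool_rot"]).as_matrix();T[:3,3]=s["tool_pos"];P=T@np.array(c["T_tool_cam"])
    return img,d,K,np.array(c["dist_coeffs"],float),P
def rays(uv,K,D,P):
    n=cv2.undistortPoints(np.array(uv,float).reshape(-1,1,2),K,D).reshape(-1,2)
    return np.c_[n,np.ones(len(n))]@P[:3,:3].T, P[:3,3]
def onz(uv,z,K,D,P):
    r,o=rays(uv,K,D,P); return o+r*((z-o[2])/r[:,2])[:,None]
def dpt(uv,d,K,D,P):
    r,o=rays(uv,K,D,P); return o+r*np.array([d[int(v),int(u)] for u,v in uv])[:,None]
E
python3 - <<'E'
from h import *
print(observe(),tip_reach if not callable(tip_reach) else tip_reach())
for n in("scene","top"):
    i,d,K,D,P=cam(n); cv2.imwrite(f"pics/{n}0.png",i[...,::-1]); np.savez(f"{n}0.npz",i=i,d=d,K=K,D=D,P=P)
    print(n,K[0,0],D,P.round(3).tolist())
E
```

```text
{'time': 0.0, 'qpos': array([ 1.04398108e+00,  3.42736295e-01,  1.52504490e+00,  2.09140770e-05,
        1.27536582e+00, -1.45994447e-01]), 'qvel': array([ 0.00082669,  0.00096469,  0.00253842, -0.00128693, -0.00032705,
        0.00055759]), 'joint_efforts': array([-1.84161632e-03, -4.31232297e+01, -2.44217008e+01,  7.14785582e-02,
        5.59347065e-02, -1.48425252e-04]), 'tool_pos': array([0.19488889, 0.48703117, 0.21712819]), 'tool_rot': array([-1.7296561 ,  1.56924183, -2.110483  ]), 'contact_force': array([-1.09638045, -0.3833557 ,  0.46797268]), 'torque': array([ 0.03042173, -0.05816072,  0.02476914]), 'opening': 0.09206997838062617} 0.025
scene 470.7521149465894 [0.0280346 0.        0.        0.        0.       ] [[0.861, -0.391, 0.326, 0.084], [-0.509, -0.636, 0.579, -0.835], [-0.019, -0.665, -0.747, 1.173], [0.0, 0.0, 0.0, 1.0]]
top 444.0403677799258 [-0.00654805  0.          0.          0.          0.        ] [[0.013, -0.985, 0.172, 0.336], [-1.0, -0.014, -0.007, 0.026], [0.009, -0.172, -0.985, 1.42], [0.0, 0.0, 0.0, 1.0]]
```

View pics/top0.png

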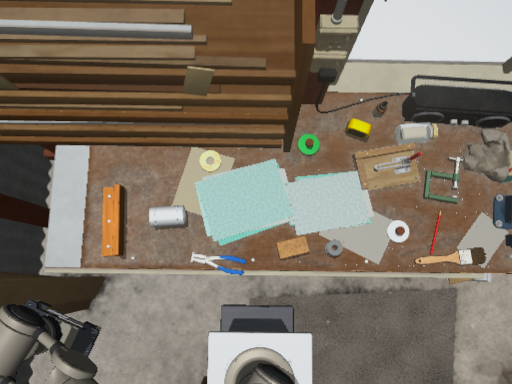

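View pics/scene0.png

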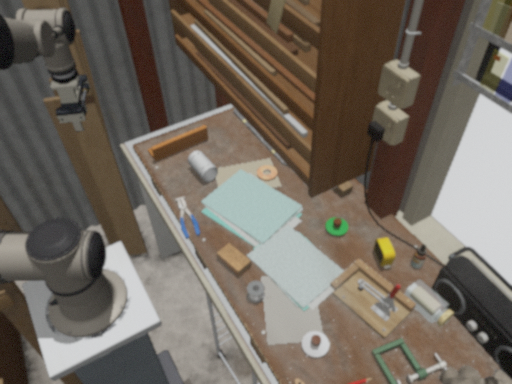

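Two views read. Lid candidates in the top picture: a cream ring at (210,161), the green one at (308,145), and a pale ring with a dark centre at (398,231). In the scene picture these are at (267,172), (337,227) and (315,343). Next is a close crop of the candidates, plus the canister measurement.

```bash
python3 - <<'E'
from h import *
S=np.load("scene0.npz");T=np.load("top0.npz")
def crop(z,u,v,w=32): return cv2.resize(z["i"][max(v-w,0):v+w,u-w:u+w][...,::-1],(260,260),interpolation=cv2.INTER_CUBIC)
def pad(c): return c
row=lambda l:np.hstack(l)
m=np.vstack([row([crop(T,210,161),crop(T,398,231),crop(T,160,216,64)]),row([crop(S,267,172),crop(S,315,343),crop(S,190,160,64)])])
cv2.imwrite("pics/m1.png",m)
for n,p in(("T",(T,[(210,161),(398,231),(308,145),(168,212),(152,217),(184,215),(168,224),(118,220),(105,220),(112,188),(112,253),(220,265),(292,247),(334,247),(230,200)])),("S",(S,[(267,172),(315,343),(337,227),(202,165)]))):
    z,uv=p; print(n); 
    for a,b in zip(uv,dpt(uv,z["d"],z["K"],z["D"],z["P"])): print(a,b.round(3))
E
```

```text
T
(210, 161) [ 0.692  0.171 -0.001]
(398, 231) [ 0.466 -0.427  0.035]
(308, 145) [ 0.741 -0.147  0.034]
(168, 212) [0.514 0.291 0.055]
(152, 217) [0.496 0.337 0.063]
(184, 215) [0.511 0.249 0.003]
(168, 224) [0.478 0.292 0.04 ]
(118, 220) [0.486 0.441 0.061]
(105, 220) [0.491 0.497 0.013]
(112, 188) [0.594 0.482 0.013]
(112, 253) [0.385 0.453 0.059]
(220, 265) [ 0.354  0.129 -0.   ]
(292, 247) [ 0.412 -0.095  0.033]
(334, 247) [ 0.416 -0.232  0.001]
(230, 200) [0.558 0.101 0.03 ]
S
(267, 172) [ 0.693  0.174 -0.   ]
(315, 343) [ 0.457 -0.446  0.039]
(337, 227) [ 0.744 -0.163  0.017]
(202, 165) [0.492 0.269 0.058]
```

View pics/m1.png

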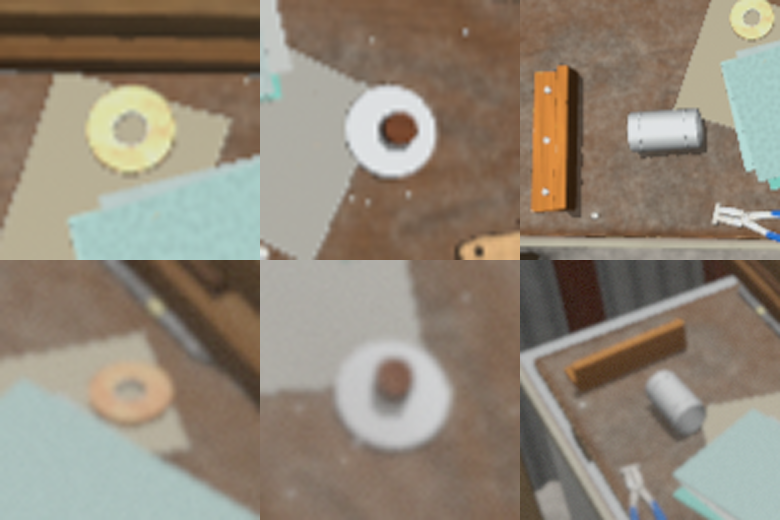

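The montage settles it. The cream ring is a flat ring with no knob, lying on the table (z≈0). The pale disc with a brown knob at top (398,231) / scene (315,343) has its top at about 37 mm, so it's the lid. Next I measure the canister and board.

```bash
python3 - <<'E'
from h import *
for n in("top","scene"):
    z=np.load(n+"0.npz"); v,u=np.nonzero(z["d"]>0); uv=np.c_[u,v]
    p=dpt(uv,z["d"],z["K"],z["D"],z["P"])
    c=z["i"][v,u].astype(int); sat=c.max(1)-c.min(1)
    def sel(x0,x1,y0,y1,z0,z1): return (p[:,0]>x0)&(p[:,0]<x1)&(p[:,1]>y0)&(p[:,1]<y1)&(p[:,2]>z0)&(p[:,2]<z1)
    q=p[sel(.42,.58,.22,.37,.035,.075)]
    r=cv2.minAreaRect(q[:,:2].astype(np.float32)); print(n,"can",len(q),np.round(r[0],4),np.round(r[1],4),r[2],"ztop",np.percentile(q[:,2],[50,95]).round(4))
    q=p[sel(.3,.7,.38,.55,.05,.07)]
    r=cv2.minAreaRect(q[:,:2].astype(np.float32)); print("board",len(q),np.round(r[0],4),np.round(r[1],4),r[2],np.median(q[:,2]).round(4)); print(cv2.boxPoints(r).round(4).tolist())
    q=p[sel(.42,.51,-.48,-.38,.008,.025)]; print("flange",len(q),cv2.minEnclosingCircle(q[:,:2].astype(np.float32)),q.mean(0).round(4))
    q=p[sel(.42,.51,-.48,-.38,.03,.05)]; print("knob",len(q),cv2.minEnclosingCircle(q[:,:2].astype(np.float32)),q.mean(0).round(4))
s=observe(); M=R.from_euler('xyz',s["tool_rot"]).as_matrix(); print("tool axes cols\n",M.round(3)); print(get_calibration("wrist"))
E
```

```text
top can 650 [0.506  0.2978] [0.0613 0.1053] 5.2343831062316895 ztop [0.0571 0.0637]
board 462 [0.4906 0.4497] [0.2172 0.0213] 2.841247797012329 0.0599
[[0.3815999925136566, 0.45489999651908875], [0.38269999623298645, 0.43369999527931213], [0.5996000170707703, 0.44440001249313354], [0.5985999703407288, 0.4657000005245209]]
flange 296 ((0.4706893563270569, -0.4210837185382843), 0.048149507492780685) [ 0.4686 -0.4314  0.012 ]
knob 54 ((0.47009921073913574, -0.4332382082939148), 0.01369992084801197) [ 0.4703 -0.4331  0.0356]
scene can 380 [0.5003 0.2945] [0.06   0.1125] 5.294858455657959 ztop [0.0561 0.0637]
board 304 [0.4861 0.4435] [0.2175 0.0309] 3.5006637573242188 0.0584
[[0.3765999972820282, 0.4523000121116638], [0.3785000145435333, 0.4214000105857849], [0.5956000089645386, 0.43470001220703125], [0.5936999917030334, 0.46560001373291016]]
flange 457 ((0.4700556993484497, -0.4331907331943512), 0.044403497129678726) [ 0.4625 -0.4403  0.0121]
knob 85 ((0.46444353461265564, -0.43732666969299316), 0.01423085480928421) [ 0.4641 -0.4391  0.0361]
tool axes cols
 [[-0.001  0.372  0.928]
 [-0.001  0.928 -0.372]
 [-1.    -0.001 -0.   ]]
{'vertical_fov': 65.10813619784096, 'cx': 246.8173661459265, 'cy': 189.13589317599929, 'dist_coeffs': array([-0.04204115,  0.        ,  0.        ,  0.        ,  0.        ]), 'T_tool_cam': array([[-4.41293984e-04, -2.61682084e-01,  9.65154025e-01,
        -1.67153469e-01],
       [ 9.99999903e-01, -1.10794060e-04,  4.27186863e-04,
        -1.28897371e-03],
       [-4.85381527e-06,  9.65154120e-01,  2.61682107e-01,
        -7.06765192e-02],
       [ 0.00000000e+00,  0.00000000e+00,  0.00000000e+00,
         1.00000000e+00]])}
```

```bash
python3 -m crank '[{"fingers":1,"tx":0.1,"ty":-0.2,"tz":1.3,"roll":0.9},{"fingers":1,"tx":0.2,"ty":-0.4,"tz":2.6,"roll":1.8},{"fingers":1,"tx":0.3,"ty":-0.7,"tz":3.9,"roll":2.8},{"fingers":1,"tx":0.4,"ty":-1.0,"tz":5.2,"roll":3.8},{"fingers":1,"tx":0.4,"ty":-1.3,"tz":6.5,"roll":4.8},{"fingers":1,"tx":0.4,"ty":-1.5,"tz":7.8,"roll":5.6},{"fingers":1,"tx":0.4,"ty":-1.57,"tz":8.9,"roll":6.3},{"fingers":1,"tx":0.4,"ty":-1.57,"tz":8.9,"roll":6.3}]' 10
cat > can.py <<'E'
from h import *
import sys
i,d,K,D,P=cam("wrist"); cv2.imwrite(sys.argv[1],i[...,::-1])
s=observe(); M=R.from_euler('xyz',s["tool_rot"]).as_matrix(); print("tcp",s["tool_pos"].round(4),"y",M[:,1].round(3),"z",M[:,2].round(3),s["time"])
v,u=np.nonzero(d>0); p=dpt(np.c_[u,v],d,K,D,P); np.savez("w.npz",i=i,d=d,K=K,D=D,P=P)
q=p[(p[:,2]>.033)&(p[:,2]<.08)&(p[:,1]<.40)&(p[:,1]>.2)&(p[:,0]>.42)&(p[:,0]<.58)]
r=cv2.minAreaRect(q[:,:2].astype(np.float32)); print("can",len(q),np.round(r[0],4),np.round(r[1],4),r[2],"ztop",np.percentile(q[:,2],[95,99]).round(4)); print(cv2.boxPoints(r).round(4).tolist())
q=p[(p[:,2]>.05)&(p[:,2]<.07)&(p[:,1]>.39)]
if len(q)>20:
    print("board",len(q),q.min(0).round(4),np.percentile(q[:,1],[2,98]).round(4))
E
python3 can.py pics/w1.png
```

```text
time: 1.1
tool_pos: [0.5044, 0.2949, 0.2009]
tool_rot: [-0.688, 1.57, -2.173]
contact_force: [-0.9, 0.3, -0.0]
opening: 0.0919
tcp [0.5027 0.2959 0.2009] y [ 0.996  0.089 -0.002] z [ 0.089 -0.996  0.   ] 1.15
can 5242 [0.5034 0.2948] [0.0625 0.1056] 5.313239574432373 ztop [0.0618 0.0624]
[[0.4672999978065491, 0.34450000524520874], [0.4771000146865845, 0.2393999993801117], [0.5393999814987183, 0.2451999932527542], [0.5296000242233276, 0.35030001401901245]]
board 5261 [0.3789 0.4327 0.05  ] [0.4345 0.4577]
```

View pics/w1.png

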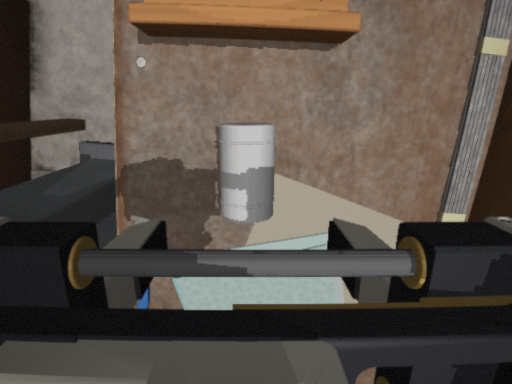

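The wrist view shows the canister at (247,170), and the rectangle fits it at 62.5 × 105.6 mm with its top at 62 mm, matching the text. The bottom is towards the board at pixel row 125, and the board face is about 90 mm from it. I go down near the mouth and grip gently, so that the canister can pivot in the pads.

```bash
python3 -m crank '[{"fingers":1,"tx":0.4,"tz":0.4},{"fingers":1,"tx":1.2,"tz":0.83},{"fingers":1,"tx":2.2,"tz":0.83},{"fingers":1,"tx":3.2,"tz":0.83},{"fingers":1,"tx":3.8,"tz":0.83},{"fingers":1,"tx":4.1,"tz":0.83},{"fingers":1,"tx":4.1,"tz":0.83},{"fingers":1,"tx":4.1,"tz":0.83}]' 8 && python3 -m crank '[{"fingers":-1},{"fingers":-1},{"fingers":-1},{"fingers":-1},{"fingers":-1},{"fingers":-1},{"fingers":-1},{"fingers":-1}]' 8
```

```text
invalid input at $[0]: expected keys fingers, tx, ty, tz, roll
```

```bash
python3 -m crank '[{"fingers":1,"tx":0.4,"ty":0,"tz":0.4,"roll":0},{"fingers":1,"tx":1.2,"ty":0,"tz":0.83,"roll":0},{"fingers":1,"tx":2.2,"ty":0,"tz":0.83,"roll":0},{"fingers":1,"tx":3.2,"ty":0,"tz":0.83,"roll":0},{"fingers":1,"tx":3.8,"ty":0,"tz":0.83,"roll":0},{"fingers":1,"tx":4.1,"ty":0,"tz":0.83,"roll":0},{"fingers":1,"tx":4.1,"ty":0,"tz":0.83,"roll":0},{"fingers":1,"tx":4.1,"ty":0,"tz":0.83,"roll":0}]' 8 && python3 -m crank '[{"fingers":-1,"tx":0,"ty":0,"tz":0,"roll":0},{"fingers":-1,"tx":0,"ty":0,"tz":0,"roll":0},{"fingers":-1,"tx":0,"ty":0,"tz":0,"roll":0},{"fingers":-1,"tx":0,"ty":0,"tz":0,"roll":0},{"fingers":-1,"tx":0,"ty":0,"tz":0,"roll":0},{"fingers":-1,"tx":0,"ty":0,"tz":0,"roll":0},{"fingers":-1,"tx":0,"ty":0,"tz":0,"roll":0},{"fingers":-1,"tx":0,"ty":0,"tz":0,"roll":0}]' 8
```

```text
time: 2.15
tool_pos: [0.5058, 0.2643, 0.039]
tool_rot: [1.88, 1.569, 0.4]
contact_force: [-0.5, -0.2, 0.2]
opening: 0.092
time: 3.15
tool_pos: [0.5055, 0.2638, 0.0379]
tool_rot: [1.803, 1.57, 0.322]
contact_force: [1.6, -0.2, -0.4]
opening: 0.0519
```

```bash
python3 - <<'E'
from h import *
i,d,K,D,P=cam("wrist"); cv2.imwrite("pics/w2.png",i[...,::-1]); s=observe(); print(s["opening"],s["contact_force"],s["tool_pos"])
E
```

```text
0.05200530563199574 [ 1.31863337 -0.37219915  1.62333071] [0.50549611 0.26375934 0.03793836]
```

View pics/w2.png

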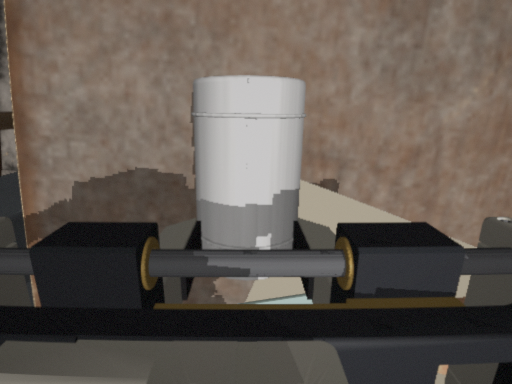

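```bash
python3 - <<'E'
from h import *
i,d,K,D,P=cam("wrist")
for v in range(80,225,12):
    us=[u for u in range(150,350) if d[v,u]>0]; p=dpt([(u,v) for u in us],d,K,D,P)
    q=p[(p[:,2]>.03)&(p[:,2]<.1)&(abs(p[:,0]-.503)<.045)]
    if len(q): print(v,q[q[:,2].argmax()].round(4),"w",np.ptp(q[:,0]).round(4))
print(observe()["opening"])
E
```

```text
80 [0.4951 0.3448 0.0621] w 0.0563
92 [0.4997 0.34   0.0623] w 0.0568
104 [0.5015 0.3348 0.0628] w 0.0577
116 [0.4951 0.3289 0.063 ] w 0.059
128 [0.497  0.3236 0.0634] w 0.0577
140 [0.4979 0.318  0.0621] w 0.0585
152 [0.5079 0.3132 0.0626] w 0.0585
164 [0.5008 0.3068 0.0627] w 0.058
176 [0.5019 0.3009 0.0623] w 0.0579
188 [0.5005 0.2948 0.0625] w 0.0579
200 [0.5059 0.289  0.0623] w 0.0579
212 [0.5046 0.2826 0.0624] w 0.0582
224 [0.5031 0.276  0.0625] w 0.0762
0.05206874181186886
```

The canister hasn't moved. It's held level and centred, and the 52 mm opening suggests hollow pads. I begin the tilt arc about its bottom edge with a light grip, and check after the first part.

```bash
python3 -m crank '[{"fingers":-1,"tx":0,"ty":0,"tz":0,"roll":0},{"fingers":-1,"tx":-0.17,"ty":0,"tz":-0.08,"roll":0},{"fingers":-1,"tx":-0.35,"ty":0,"tz":-0.17,"roll":0},{"fingers":-1,"tx":-0.52,"ty":0,"tz":-0.28,"roll":0},{"fingers":-1,"tx":-0.67,"ty":0,"tz":-0.39,"roll":0},{"fingers":-1,"tx":-0.82,"ty":0,"tz":-0.53,"roll":0},{"fingers":-1,"tx":-0.95,"ty":0,"tz":-0.67,"roll":0},{"fingers":-1,"tx":-0.95,"ty":0,"tz":-0.67,"roll":0}]' 4
python3 - <<'E'
from h import *
i,d,K,D,P=cam("wrist");cv2.imwrite("pics/w3.png",i[...,::-1])
for v in range(20,240,12):
    us=[u for u in range(200,300) if d[v,u]>0]; p=dpt([(u,v) for u in us],d,K,D,P)
    print(v,p[p[:,2].argmax()].round(4))
E
```

```text
time: 4.25
tool_pos: [0.503, 0.291, 0.0763]
tool_rot: [1.858, 1.57, 0.379]
contact_force: [0.0, 0.3, -0.5]
opening: 0.0505
20 [0.5026 0.4235 0.0021]
32 [0.4786 0.413  0.0026]
44 [0.4918 0.4061 0.0016]
56 [0.5112 0.3994 0.002 ]
68 [0.4671 0.3867 0.0031]
80 [0.4949 0.3806 0.0024]
92 [0.4945 0.3692 0.0536]
104 [0.5005 0.3627 0.0586]
116 [0.501  0.3558 0.0624]
128 [0.497  0.3488 0.0668]
140 [0.4987 0.3422 0.0688]
152 [0.4987 0.3359 0.0734]
164 [0.4987 0.3294 0.0757]
176 [0.5076 0.324  0.0793]
188 [0.4998 0.3173 0.0827]
200 [0.4982 0.311  0.0854]
212 [0.4987 0.3051 0.0884]
224 [0.5288 0.3033 0.0948]
236 [0.5263 0.3018 0.1074]
```

View pics/w3.png

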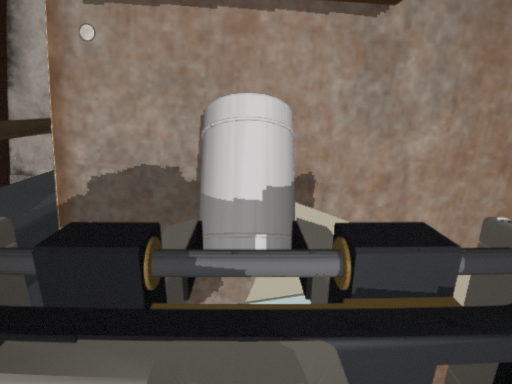

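The slope reads 27° with the bottom edge still on the table, so it follows the arc (30° planned). I continue to 70°.

```bash
python3 -m crank '[{"fingers":-1,"tx":-0.12,"ty":0,"tz":-0.16,"roll":0},{"fingers":-1,"tx":-0.22,"ty":0,"tz":-0.32,"roll":0},{"fingers":-1,"tx":-0.31,"ty":0,"tz":-0.5,"roll":0},{"fingers":-1,"tx":-0.38,"ty":0,"tz":-0.67,"roll":0},{"fingers":-1,"tx":-0.44,"ty":0,"tz":-0.86,"roll":0},{"fingers":-1,"tx":-0.48,"ty":0,"tz":-1.05,"roll":0},{"fingers":-1,"tx":-0.51,"ty":0,"tz":-1.44,"roll":0},{"fingers":-1,"tx":-0.51,"ty":0,"tz":-1.44,"roll":0}]' 4
cat > sl.py <<'E'
from h import *
import sys
i,d,K,D,P=cam("wrist");cv2.imwrite(sys.argv[1],i[...,::-1])
for v in range(80,250,12):
    us=[u for u in range(215,280) if d[v,u]>0]; p=dpt([(u,v) for u in us],d,K,D,P)
    print(v,p[p[:,2].argmax()].round(4))
E
python3 sl.py pics/w4.png
```

```text
time: 5.3
tool_pos: [0.4974, 0.3491, 0.0961]
tool_rot: [2.593, 1.57, 1.114]
contact_force: [0.2, -0.4, -1.4]
opening: 0.0494
80 [0.5103 0.4392 0.0394]
92 [0.5057 0.4324 0.0019]
104 [0.4825 0.4206 0.0016]
116 [0.5095 0.4132 0.0016]
128 [0.4995 0.4022 0.0019]
140 [0.5126 0.3931 0.0017]
152 [0.4934 0.385  0.0301]
164 [0.4947 0.3784 0.0453]
176 [0.4952 0.3725 0.0593]
188 [0.4956 0.3675 0.0728]
200 [0.496  0.3626 0.0835]
212 [0.4952 0.3581 0.0934]
224 [0.4944 0.3549 0.1048]
236 [0.497  0.3507 0.1114]
248 [0.4968 0.3473 0.1192]
```

67°, as planned. Finishing to 90° with slight downward press.

```bash
python3 -m crank '[{"fingers":-1,"tx":0.01,"ty":0,"tz":-0.2,"roll":0},{"fingers":-1,"tx":0.03,"ty":0,"tz":-0.39,"roll":0},{"fingers":-1,"tx":0.07,"ty":0,"tz":-0.58,"roll":0},{"fingers":-1,"tx":0.14,"ty":0,"tz":-0.77,"roll":0},{"fingers":-1,"tx":0.16,"ty":0,"tz":-0.80,"roll":0},{"fingers":-1,"tx":0.16,"ty":0,"tz":-0.80,"roll":0},{"fingers":-1,"tx":0.16,"ty":0,"tz":-0.80,"roll":0},{"fingers":-1,"tx":0.16,"ty":0,"tz":-0.80,"roll":0}]' 4
python3 sl.py pics/w5.png
```

```text
time: 6.35
tool_pos: [0.4949, 0.3795, 0.0899]
tool_rot: [2.042, 1.571, 0.562]
contact_force: [0.2, 0.0, 0.2]
opening: 0.0005
80 [0.4769 0.4684 0.014 ]
92 [0.4637 0.4583 0.0136]
104 [0.4677 0.4491 0.0619]
116 [0.4776 0.4426 0.0624]
128 [0.5051 0.4337 0.0021]
140 [0.4936 0.4226 0.0019]
152 [0.475  0.4107 0.0016]
164 [0.5092 0.4035 0.0019]
176 [0.4783 0.39   0.0015]
188 [0.4954 0.3842 0.0147]
200 [0.4964 0.3804 0.036 ]
212 [0.4993 0.3774 0.0544]
224 [0.4846 0.4142 0.1722]
236 [0.4977 0.4154 0.1811]
248 [0.4939 0.4152 0.1886]
```

View pics/w5.png

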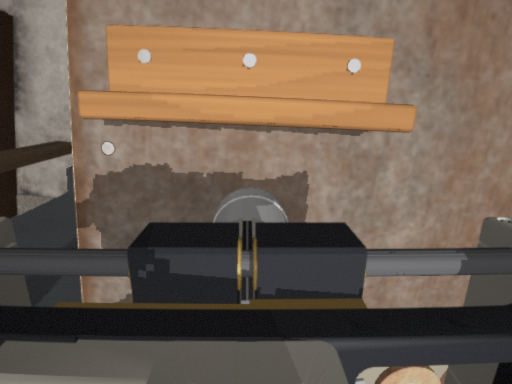

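The picture shows the pads slipped off and shut on the board side of the canister (visible at (250,205)). It now leans about 10° away from the board against them. It should right itself once they withdraw, so I move straight up.

```bash
python3 -m crank '[{"fingers":-1,"tx":-0.15,"ty":0,"tz":0,"roll":0},{"fingers":-1,"tx":-0.4,"ty":0,"tz":0,"roll":0},{"fingers":-1,"tx":-0.8,"ty":0,"tz":0,"roll":0},{"fingers":-1,"tx":-1.3,"ty":0,"tz":0,"roll":0},{"fingers":-1,"tx":-2,"ty":0,"tz":0,"roll":0},{"fingers":-1,"tx":-3,"ty":0,"tz":0,"roll":0},{"fingers":1,"tx":-3.5,"ty":0,"tz":0.8,"roll":0},{"fingers":1,"tx":-3.5,"ty":0,"tz":1,"roll":0}]' 4
cat > up.py <<'E'
from h import *
import sys
for n in("wrist","top","scene"):
    i,d,K,D,P=cam(n); cv2.imwrite(f"pics/{n}_{sys.argv[1]}.png",i[...,::-1])
    v,u=np.nonzero(d>0); p=dpt(np.c_[u,v],d,K,D,P)
    q=p[(p[:,2]>.02)&(p[:,2]<.125)&(p[:,1]<.43)&(p[:,1]>.28)&(p[:,0]>.42)&(p[:,0]<.58)]
    c=q[q[:,2]>.098]
    if len(c)>10: r=cv2.minEnclosingCircle(c[:,:2].astype(np.float32)); print(n,"rim",len(c),np.round(r[0],4),round(r[1],4),"z",np.percentile(c[:,2],[5,50,95]).round(4), "slope",np.linalg.lstsq(np.c_[c[:,:2],np.ones(len(c))],c[:,2],rcond=None)[0].round(3))
    q=p[(p[:,2]>.05)&(p[:,2]<.058)&(p[:,1]>.41)&(p[:,0]>.45)&(p[:,0]<.55)&(p[:,1]<.47)]
    if len(q)>5: print("board face y",np.percentile(q[:,1],[5,50]).round(4))
print(observe()["tool_pos"],observe()["opening"])
E
python3 up.py a
```

```text
time: 7.4
tool_pos: [0.4994, 0.3391, 0.2329]
tool_rot: [1.901, 1.566, 0.42]
contact_force: [-0.9, 0.2, -0.2]
opening: 0.0161
wrist rim 671 [0.4982 0.3551] 0.031 z [0.0998 0.1049 0.1063] slope [-0.001  0.013  0.1  ]
board face y [0.437  0.4396]
top rim 39 [0.5017 0.3537] 0.0299 z [0.0991 0.104  0.1075] slope [ 0.038 -0.081  0.112]
scene rim 75 [0.4976 0.355 ] 0.0343 z [0.0981 0.1028 0.1078] slope [-0.015 -0.007  0.113]
board face y [0.4342 0.4416]
[0.49806519 0.33971058 0.22945025] 0.027578343400891978
```

View pics/wrist_a.png

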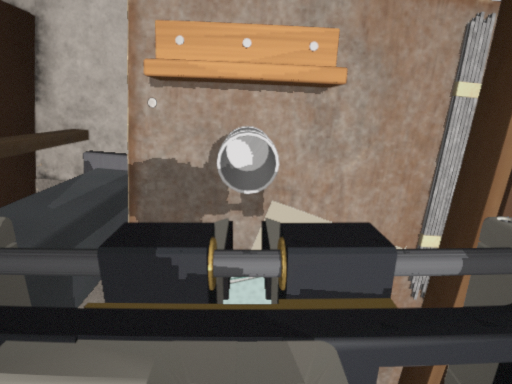

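The picture shows the canister standing upright at (247,160) with its mouth up. It's let go and its rim is at 105 mm. The axis is at (0.498, 0.355), 82 mm from the board, which is in tolerance but leaves a gap of about 51 mm. I grip it squarely and slide it about 25 mm closer.

```bash
python3 -m crank '[{"fingers":1,"tx":0,"ty":0.03,"tz":-0.39,"roll":0},{"fingers":1,"tx":0,"ty":0.03,"tz":-0.39,"roll":0},{"fingers":1,"tx":0,"ty":0.03,"tz":-0.39,"roll":0},{"fingers":1,"tx":0,"ty":0.03,"tz":-0.39,"roll":0},{"fingers":1,"tx":0,"ty":0.03,"tz":-0.39,"roll":0},{"fingers":1,"tx":0,"ty":0.03,"tz":-0.39,"roll":0},{"fingers":1,"tx":0,"ty":0.03,"tz":-0.39,"roll":0},{"fingers":1,"tx":0.3,"ty":0.03,"tz":-0.39,"roll":0}]' 10
python3 up.py b | grep -v top
```

```text
time: 8.55
tool_pos: [0.4987, 0.3557, 0.2184]
tool_rot: [1.994, 1.568, 0.513]
contact_force: [1.2, 0.5, -1.3]
opening: 0.0915
wrist rim 750 [0.4982 0.3549] 0.0312 z [0.0998 0.1048 0.1062] slope [-0.003  0.015  0.101]
board face y [0.4371 0.4406]
scene rim 80 [0.4968 0.3565] 0.0355 z [0.0983 0.1022 0.1083] slope [-0.01   0.006  0.106]
board face y [0.4347 0.4413]
[0.49761175 0.35514967 0.21658459] 0.09159079296615322
```

Centred over it and fully open. Down 138 mm, then grip.

```bash
python3 -m crank '[{"fingers":1,"tx":0.7,"ty":0,"tz":0,"roll":0},{"fingers":1,"tx":1.5,"ty":0,"tz":0,"roll":0},{"fingers":1,"tx":2.3,"ty":0,"tz":0,"roll":0},{"fingers":1,"tx":3.0,"ty":0,"tz":0,"roll":0},{"fingers":1,"tx":3.45,"ty":0,"tz":0,"roll":0},{"fingers":1,"tx":3.45,"ty":0,"tz":0,"roll":0},{"fingers":-1,"tx":3.45,"ty":0,"tz":0,"roll":0},{"fingers":-1,"tx":3.45,"ty":0,"tz":0,"roll":0}]' 10
python3 -m crank '[{"fingers":-1,"tx":0,"ty":0,"tz":0,"roll":0},{"fingers":-1,"tx":0,"ty":0,"tz":0,"roll":0},{"fingers":-1,"tx":0,"ty":0,"tz":0,"roll":0},{"fingers":-1,"tx":0,"ty":0,"tz":0,"roll":0},{"fingers":-1,"tx":0,"ty":0,"tz":0,"roll":0},{"fingers":-1,"tx":0,"ty":0,"tz":0,"roll":0},{"fingers":-1,"tx":0,"ty":0,"tz":0,"roll":0},{"fingers":-1,"tx":0,"ty":0,"tz":0,"roll":0}]' 10
```

```text
time: 9.7
tool_pos: [0.4988, 0.3558, 0.081]
tool_rot: [2.006, 1.569, 0.526]
contact_force: [-0.2, -0.1, 0.0]
opening: 0.0763
time: 10.7
tool_pos: [0.4987, 0.3557, 0.0804]
tool_rot: [1.969, 1.569, 0.488]
contact_force: [2.3, 0.1, 6.2]
opening: 0.0627
```

The opening reads 62.7 mm, a true grip on the diameter. Slide, then release.

```bash
python3 -m crank '[{"fingers":-1,"tx":0,"ty":0,"tz":-0.1,"roll":0},{"fingers":-1,"tx":0,"ty":0,"tz":-0.2,"roll":0},{"fingers":-1,"tx":0,"ty":0,"tz":-0.3,"roll":0},{"fingers":-1,"tx":0,"ty":0,"tz":-0.4,"roll":0},{"fingers":-1,"tx":0,"ty":0,"tz":-0.5,"roll":0},{"fingers":-1,"tx":0,"ty":0,"tz":-0.6,"roll":0},{"fingers":-1,"tx":0,"ty":0,"tz":-0.6,"roll":0},{"fingers":-1,"tx":0,"ty":0,"tz":-0.6,"roll":0}]' 10
python3 -m crank '[{"fingers":1,"tx":0,"ty":0,"tz":0,"roll":0},{"fingers":1,"tx":0,"ty":0,"tz":0,"roll":0},{"fingers":1,"tx":0,"ty":0,"tz":0,"roll":0},{"fingers":1,"tx":0,"ty":0,"tz":0,"roll":0},{"fingers":1,"tx":-0.5,"ty":0,"tz":0,"roll":0},{"fingers":1,"tx":-1.5,"ty":0,"tz":0,"roll":0},{"fingers":1,"tx":-2.8,"ty":0,"tz":0,"roll":0},{"fingers":1,"tx":-3.5,"ty":0,"tz":0,"roll":0}]' 10
python3 up.py c
```

```text
time: 11.7
tool_pos: [0.497, 0.3797, 0.0816]
tool_rot: [1.876, 1.568, 0.396]
contact_force: [1.2, -1.8, 11.6]
opening: 0.063
time: 12.7
tool_pos: [0.4966, 0.3798, 0.2229]
tool_rot: [2.03, 1.567, 0.55]
contact_force: [-0.7, -0.0, -0.5]
opening: 0.0918
wrist rim 743 [0.4983 0.355 ] 0.0311 z [0.0993 0.1048 0.1062] slope [-0.001  0.013  0.1  ]
board face y [0.4366 0.4544]
top rim 84 [0.5014 0.3577] 0.0313 z [0.0994 0.1036 0.11  ] slope [-0.006 -0.015  0.113]
scene rim 77 [0.4972 0.3523] 0.0347 z [0.0985 0.1025 0.1077] slope [ 0.008 -0.018  0.105]
board face y [0.4349 0.44  ]
[0.49649731 0.37970028 0.22109982] 0.0918843946996145
```

The canister stayed put at y=0.355, still upright. It only tilted in the pads about its stuck edge (hence the upward force) and righted itself when released. It's 82 mm from the face at the axis, with 18 mm of margin, so I leave it. Off to the lid.

```bash
python3 -m crank '[{"fingers":1,"tx":0,"ty":-0.1,"tz":1,"roll":0},{"fingers":1,"tx":0,"ty":-0.3,"tz":2.5,"roll":0},{"fingers":1,"tx":0,"ty":-0.5,"tz":4,"roll":0},{"fingers":1,"tx":0,"ty":-0.7,"tz":5.5,"roll":0},{"fingers":1,"tx":0,"ty":-0.9,"tz":7,"roll":0},{"fingers":1,"tx":0,"ty":-1.1,"tz":8.5,"roll":0},{"fingers":1,"tx":0,"ty":-1.3,"tz":10,"roll":0},{"fingers":1,"tx":0,"ty":-1.4,"tz":11,"roll":0}]' 20
python3 -m crank '[{"fingers":1,"tx":0,"ty":-0.1,"tz":1.4,"roll":0},{"fingers":1,"tx":0,"ty":-0.3,"tz":2.8,"roll":0},{"fingers":1,"tx":0,"ty":-0.5,"tz":4.2,"roll":0},{"fingers":1,"tx":0,"ty":-0.7,"tz":5.6,"roll":0},{"fingers":1,"tx":0.3,"ty":-0.9,"tz":7,"roll":0},{"fingers":1,"tx":0.5,"ty":-1,"tz":8.2,"roll":0},{"fingers":1,"tx":0.5,"ty":-1.13,"tz":9.2,"roll":0},{"fingers":1,"tx":0.5,"ty":-1.13,"tz":9.2,"roll":0}]' 20
cat > lid.py <<'E'
from h import *
import sys
for k in range(2):
    i,d,K,D,P=cam("wrist")
cv2.imwrite(sys.argv[1],i[...,::-1])
s=observe(); M=R.from_euler('xyz',s["tool_rot"]).as_matrix(); print("tcp",s["tool_pos"].round(4),"y",M[:,1].round(3),"z",M[:,2].round(3))
v,u=np.nonzero(d>0); p=dpt(np.c_[u,v],d,K,D,P); c=i[v,u].astype(int)
n=(abs(p[:,0]-.468)<.06)&(abs(p[:,1]+.434)<.06)
def circ(q,l):
    if len(q)>10: r=cv2.minEnclosingCircle(q[:,:2].astype(np.float32)); print(l,len(q),np.round(r[0],4),round(r[1],4),"z",np.percentile(q[:,2],[5,50,95]).round(4))
circ(p[n&(p[:,2]>.009)&(p[:,2]<.016)],"flange"); circ(p[n&(p[:,2]>.033)&(p[:,2]<.045)],"knob")
E
python3 lid.py pics/l1.png
```

```text
time: 13.85
tool_pos: [0.4786, -0.0661, 0.218]
tool_rot: [-1.9, 1.568, 2.901]
contact_force: [-0.2, 0.7, 0.6]
opening: 0.0919
time: 14.85
tool_pos: [0.4666, -0.4364, 0.1965]
tool_rot: [-2.447, 1.567, 2.352]
contact_force: [0.2, 1.0, -0.1]
opening: 0.0922
tcp [ 0.4675 -0.4337  0.1977] y [ 0.996  0.09  -0.002] z [ 0.09  -0.996 -0.003]
flange 2310 [ 0.4669 -0.4367] 0.0358 z [0.0111 0.0123 0.0135]
knob 408 [ 0.4669 -0.4369] 0.013 z [0.0357 0.0372 0.0384]
```

View pics/l1.png

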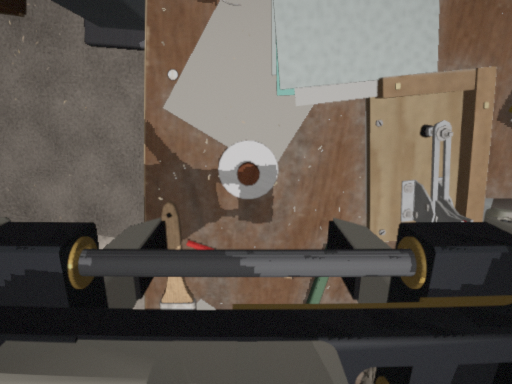

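The wrist view shows the lid at (248,172). Its flange radius is 35.8 mm with the top at 12 mm, and its knob radius is 13 mm with the top at 37 mm, all matching the text. Its centre is (0.467, -0.437). Down to the knob with the tips about 5 mm above the flange, then close.

```bash
python3 -m crank '[{"fingers":1,"tx":0.7,"ty":0,"tz":0.05,"roll":0},{"fingers":1,"tx":1.6,"ty":0,"tz":0.05,"roll":0},{"fingers":1,"tx":2.5,"ty":0,"tz":0.05,"roll":0},{"fingers":1,"tx":3.3,"ty":0,"tz":0.05,"roll":0},{"fingers":1,"tx":3.7,"ty":0,"tz":0.05,"roll":0},{"fingers":1,"tx":3.88,"ty":0,"tz":0.05,"roll":0},{"fingers":1,"tx":3.88,"ty":0,"tz":0.05,"roll":0},{"fingers":-1,"tx":3.88,"ty":0,"tz":0.05,"roll":0}]' 25
python3 -m crank '[{"fingers":-1,"tx":0,"ty":0,"tz":0,"roll":0},{"fingers":-1,"tx":0,"ty":0,"tz":0,"roll":0},{"fingers":-1,"tx":0,"ty":0,"tz":0,"roll":0},{"fingers":-1,"tx":0,"ty":0,"tz":0,"roll":0},{"fingers":-1,"tx":0,"ty":0,"tz":0,"roll":0},{"fingers":-1,"tx":0,"ty":0,"tz":0,"roll":0},{"fingers":-1,"tx":0,"ty":0,"tz":0,"roll":0},{"fingers":-1,"tx":0,"ty":0,"tz":0,"roll":0}]' 25
python3 -m crank '[{"fingers":-1,"tx":0,"ty":0,"tz":0,"roll":0},{"fingers":-1,"tx":0,"ty":0,"tz":0,"roll":0},{"fingers":-1,"tx":-0.2,"ty":0,"tz":0,"roll":0},{"fingers":-1,"tx":-0.6,"ty":0,"tz":0,"roll":0},{"fingers":-1,"tx":-1.5,"ty":0,"tz":0,"roll":0},{"fingers":-1,"tx":-2.5,"ty":0,"tz":0,"roll":0},{"fingers":-1,"tx":-3.5,"ty":0,"tz":0,"roll":0},{"fingers":-1,"tx":-4.2,"ty":0,"tz":0,"roll":0}]' 25
```

```text
time: 15.95
tool_pos: [0.4689, -0.437, 0.0459]
tool_rot: [0.652, 1.569, -0.829]
contact_force: [0.5, 0.3, 0.1]
opening: 0.0854
time: 16.95
tool_pos: [0.4683, -0.4364, 0.0445]
tool_rot: [-2.975, 1.571, 1.828]
contact_force: [0.3, 0.9, 0.6]
opening: 0.0065
time: 17.95
tool_pos: [0.4687, -0.4369, 0.2164]
tool_rot: [0.634, 1.567, -0.846]
contact_force: [0.2, -0.6, 0.7]
opening: 0.0002
```

The fingers shut on nothing. The odd 52 mm opening earlier also fits if the fingertips really sit higher than reported. I measure the gripper itself with the other cameras.

```bash
python3 - <<'E'
from h import *
s=observe(); t=s["tool_pos"]; print(t.round(4),s["opening"])
for n in("scene","top"):
    i,d,K,D,P=cam(n)
    v,u=np.nonzero(d>0); p=dpt(np.c_[u,v],d,K,D,P)
    m=(abs(p[:,0]-t[0])<.12)&(abs(p[:,1]-t[1])<.12)&(p[:,2]>.1)&(p[:,2]<.45)
    q=p[m]
    for a in np.arange(.14,.36,.01):
        k=q[(q[:,2]>=a)&(q[:,2]<a+.01)]
        if len(k): print(n,a.round(3),len(k),k.min(0)[:2].round(3),k.max(0)[:2].round(3),"c",k.mean(0)[:2].round(3))
    if n=="scene":
        U=u[m];V=v[m]; print(U.min(),U.max(),V.min(),V.max())
        u0,v0=max(U.min()-20,0),max(V.min()-10,0); c=i[v0:V.max()+60,u0:U.max()+20]
        cv2.imwrite("pics/g.png",cv2.resize(c[...,::-1],None,fx=4,fy=4,interpolation=cv2.INTER_CUBIC)[:600,:800]); print("crop org",u0,v0)
        T=np.eye(4); T[:3,:3]=P[:3,:3]; 
        for w in([t[0],t[1],t[2]],[t[0],t[1],t[2]-.025]):
            r=cv2.projectPoints(np.array([w]),cv2.Rodrigues(P[:3,:3].T)[0],-P[:3,:3].T@P[:3,3],K,D)[0].ravel(); print("px",r.round(1),"crop",((r-[u0,v0])*4).round())
E
python3 lid.py pics/l2.png
```

```text
[ 0.4687 -0.4369  0.2164] 0.0002248328030015657
scene 0.22 2 [ 0.463 -0.45 ] [ 0.471 -0.449] c [ 0.467 -0.45 ]
scene 0.23 7 [ 0.454 -0.452] [ 0.461 -0.449] c [ 0.459 -0.45 ]
scene 0.24 14 [ 0.449 -0.453] [ 0.458 -0.432] c [ 0.451 -0.447]
scene 0.25 3 [ 0.449 -0.442] [ 0.45  -0.438] c [ 0.449 -0.44 ]
scene 0.26 1 [ 0.448 -0.446] [ 0.448 -0.446] c [ 0.448 -0.446]
scene 0.28 1 [ 0.438 -0.454] [ 0.438 -0.454] c [ 0.438 -0.454]
scene 0.29 97 [ 0.377 -0.484] [ 0.556 -0.41 ] c [ 0.446 -0.455]
scene 0.3 208 [ 0.378 -0.483] [ 0.554 -0.421] c [ 0.47  -0.468]
scene 0.31 281 [ 0.372 -0.483] [ 0.563 -0.415] c [ 0.464 -0.466]
scene 0.32 137 [ 0.369 -0.484] [ 0.561 -0.412] c [ 0.444 -0.461]
scene 0.33 1120 [ 0.37  -0.484] [ 0.563 -0.409] c [ 0.443 -0.447]
scene 0.34 123 [ 0.415 -0.467] [ 0.487 -0.418] c [ 0.439 -0.455]
scene 0.35 67 [ 0.415 -0.464] [ 0.471 -0.42 ] c [ 0.427 -0.449]
281 370 242 320
crop org 261 232
px [322.3 302.6] crop [245. 282.]
px [321.4 308.1] crop [242. 304.]
top 0.23 1 [ 0.478 -0.425] [ 0.478 -0.425] c [ 0.478 -0.425]
top 0.29 6 [ 0.475 -0.401] [ 0.553 -0.392] c [ 0.516 -0.396]
top 0.3 47 [ 0.472 -0.457] [ 0.551 -0.391] c [ 0.515 -0.406]
top 0.31 105 [ 0.471 -0.455] [ 0.554 -0.392] c [ 0.503 -0.406]
top 0.32 42 [ 0.475 -0.451] [ 0.558 -0.39 ] c [ 0.518 -0.414]
top 0.33 512 [ 0.381 -0.482] [ 0.567 -0.391] c [ 0.511 -0.434]
top 0.34 58 [ 0.393 -0.476] [ 0.563 -0.391] c [ 0.52  -0.433]
top 0.35 1 [ 0.421 -0.443] [ 0.421 -0.443] c [ 0.421 -0.443]
tcp [ 0.4683 -0.4365  0.2133] y [0.996 0.09  0.001] z [ 0.09  -0.996  0.001]
flange 2127 [ 0.4668 -0.437 ] 0.036 z [0.011  0.0123 0.0136]
knob 366 [ 0.4669 -0.4367] 0.0128 z [0.036  0.0373 0.0385]
```

View pics/g.png

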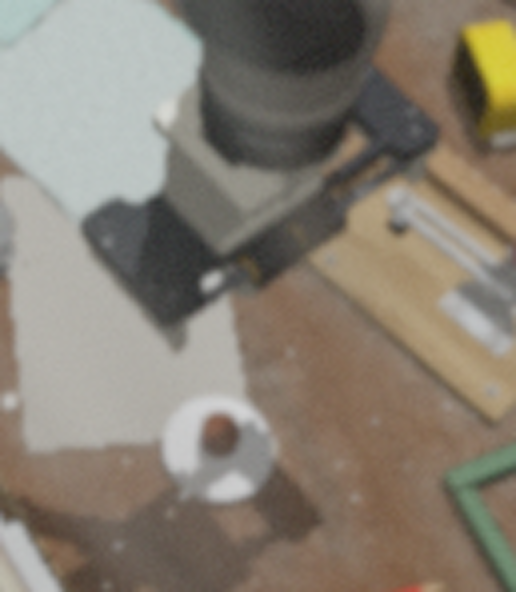

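The crop shows the shut fingertips (about (210,280)) well above where the reported TCP puts them, and the body's underside is about 75 mm above the TCP instead of 41 mm. The lid is untouched below at (215,450). So the real tips are at TCP z + 10 mm, a 35 mm discrepancy with the text, and the canister chord (52 mm) gives the same figure. I correct for this: open, descend to TCP z≈0.012, then grip.

```bash
python3 -m crank '[{"fingers":1,"tx":0,"ty":-0.03,"tz":0,"roll":0},{"fingers":1,"tx":0,"ty":-0.03,"tz":0,"roll":0},{"fingers":1,"tx":0.3,"ty":-0.03,"tz":0,"roll":0},{"fingers":1,"tx":0.8,"ty":-0.03,"tz":0,"roll":0},{"fingers":1,"tx":1.5,"ty":-0.03,"tz":0,"roll":0},{"fingers":1,"tx":2.2,"ty":-0.03,"tz":0,"roll":0},{"fingers":1,"tx":2.8,"ty":-0.03,"tz":0,"roll":0},{"fingers":1,"tx":3,"ty":-0.03,"tz":0,"roll":0}]' 25
python3 -m crank '[{"fingers":1,"tx":0.5,"ty":0,"tz":0,"roll":0},{"fingers":1,"tx":1,"ty":0,"tz":0,"roll":0},{"fingers":1,"tx":1.4,"ty":0,"tz":0,"roll":0},{"fingers":1,"tx":1.7,"ty":0,"tz":0,"roll":0},{"fingers":1,"tx":1.9,"ty":0,"tz":0,"roll":0},{"fingers":1,"tx":2.05,"ty":0,"tz":0,"roll":0},{"fingers":1,"tx":2.05,"ty":0,"tz":0,"roll":0},{"fingers":1,"tx":2.05,"ty":0,"tz":0,"roll":0}]' 25
python3 -m crank '[{"fingers":-1,"tx":0,"ty":0,"tz":0,"roll":0},{"fingers":-1,"tx":0,"ty":0,"tz":0,"roll":0},{"fingers":-1,"tx":0,"ty":0,"tz":0,"roll":0},{"fingers":-1,"tx":0,"ty":0,"tz":0,"roll":0},{"fingers":-1,"tx":0,"ty":0,"tz":0,"roll":0},{"fingers":-1,"tx":0,"ty":0,"tz":0,"roll":0},{"fingers":-1,"tx":0,"ty":0,"tz":0,"roll":0},{"fingers":-1,"tx":0,"ty":0,"tz":0,"roll":0}]' 25
python3 -m crank '[{"fingers":-1,"tx":0,"ty":0,"tz":0,"roll":0},{"fingers":-1,"tx":0,"ty":0,"tz":0,"roll":0},{"fingers":-1,"tx":0,"ty":0,"tz":0,"roll":0},{"fingers":-1,"tx":0,"ty":0,"tz":0,"roll":0},{"fingers":-1,"tx":0,"ty":0,"tz":0,"roll":0},{"fingers":-1,"tx":0,"ty":0,"tz":0,"roll":0},{"fingers":-1,"tx":0,"ty":0,"tz":0,"roll":0},{"fingers":-1,"tx":0,"ty":0,"tz":0,"roll":0}]' 25
```

```text
time: 19.15
tool_pos: [0.4662, -0.4355, 0.0899]
tool_rot: [-2.552, 1.566, 2.251]
contact_force: [-0.5, -0.4, -0.2]
opening: 0.076
time: 20.15
tool_pos: [0.4674, -0.4368, 0.0111]
tool_rot: [0.733, 1.57, -0.748]
contact_force: [-0.6, 0.1, -0.7]
opening: 0.0921
time: 21.15
tool_pos: [0.4672, -0.4365, 0.0106]
tool_rot: [2.44, 1.571, 0.959]
contact_force: [0.3, -0.1, -0.9]
opening: 0.025
time: 22.15
tool_pos: [0.4672, -0.4365, 0.0106]
tool_rot: [2.432, 1.571, 0.951]
contact_force: [0.8, 0.5, -0.0]
opening: 0.025
```

The opening is 25 mm, so the fingers are on the knob. Lift, then carry to the canister. The target TCP is the lid grasp plus the shift (0.0313, 0.7918), giving about (0.4985, 0.3553).

```bash
python3 -m crank '[{"fingers":-1,"tx":-0.2,"ty":0,"tz":0,"roll":0},{"fingers":-1,"tx":-0.6,"ty":0,"tz":0,"roll":0},{"fingers":-1,"tx":-1.2,"ty":0,"tz":0,"roll":0},{"fingers":-1,"tx":-2,"ty":0,"tz":0,"roll":0},{"fingers":-1,"tx":-3,"ty":0,"tz":0,"roll":0},{"fingers":-1,"tx":-4,"ty":0,"tz":0,"roll":0},{"fingers":-1,"tx":-4.8,"ty":0,"tz":0,"roll":0},{"fingers":-1,"tx":-5,"ty":0,"tz":0,"roll":0}]' 25
python3 -m crank '[{"fingers":-1,"tx":0,"ty":0.1,"tz":-0.5,"roll":0},{"fingers":-1,"tx":0,"ty":0.2,"tz":-1.5,"roll":0},{"fingers":-1,"tx":0,"ty":0.4,"tz":-2.8,"roll":0},{"fingers":-1,"tx":0,"ty":0.6,"tz":-4.2,"roll":0},{"fingers":-1,"tx":0,"ty":0.8,"tz":-5.6,"roll":0},{"fingers":-1,"tx":0,"ty":1.0,"tz":-7.0,"roll":0},{"fingers":-1,"tx":0,"ty":1.1,"tz":-8.4,"roll":0},{"fingers":-1,"tx":0,"ty":1.3,"tz":-9.6,"roll":0}]' 25
python3 -m crank '[{"fingers":-1,"tx":0,"ty":0.2,"tz":-1.3,"roll":0},{"fingers":-1,"tx":0,"ty":0.4,"tz":-2.6,"roll":0},{"fingers":-1,"tx":0,"ty":0.6,"tz":-3.9,"roll":0},{"fingers":-1,"tx":0,"ty":0.8,"tz":-5.2,"roll":0},{"fingers":-1,"tx":0,"ty":1.0,"tz":-6.5,"roll":0},{"fingers":-1,"tx":0,"ty":1.15,"tz":-7.8,"roll":0},{"fingers":-1,"tx":0,"ty":1.2,"tz":-8.8,"roll":0},{"fingers":-1,"tx":0,"ty":1.2,"tz":-9.2,"roll":0}]' 25
cat > st.py <<'E'
from h import *
A=[]
for k in range(6):
    cam("wrist" if k%2 else "top"); s=observe(); A.append(np.r_[s["tool_pos"],R.from_euler('xyz',s["tool_rot"]).as_matrix()[:,1]])
A=np.array(A); m=A.mean(0).round(4); print(m,A.std(0)[:3].round(4),s["opening"],s["time"])
yx,yy=m[3],m[4]; d=np.array([.4985,.3553])-m[:2]
print("need ty",((d@[yx,yy])/.04).round(3),"tz",((d@[yy,-yx])/.04).round(3))
E
python3 st.py
```

```text
time: 23.15
tool_pos: [0.4678, -0.4373, 0.2142]
tool_rot: [0.628, 1.565, -0.852]
contact_force: [0.1, 0.0, -1.3]
opening: 0.025
time: 24.15
tool_pos: [0.4832, -0.0473, 0.21]
tool_rot: [-2.017, 1.569, 2.786]
contact_force: [0.9, 0.6, 0.1]
opening: 0.0249
time: 25.15
tool_pos: [0.4978, 0.3231, 0.2095]
tool_rot: [-1.288, 1.569, -2.766]
contact_force: [-0.1, -1.2, -1.6]
opening: 0.025
[ 4.985e-01  3.212e-01  2.101e-01  9.959e-01  9.060e-02 -9.000e-04] [0.0005 0.0014 0.0004] 0.024804605853704347 25.45
need ty 0.077 tz -0.849
```

```bash
python3 -m crank '[{"fingers":-1,"tx":0,"ty":0.03,"tz":-0.2,"roll":0},{"fingers":-1,"tx":0,"ty":0.08,"tz":-0.5,"roll":0},{"fingers":-1,"tx":0,"ty":0.08,"tz":-0.75,"roll":0},{"fingers":-1,"tx":0.3,"ty":0.08,"tz":-0.85,"roll":0},{"fingers":-1,"tx":0.8,"ty":0.08,"tz":-0.85,"roll":0},{"fingers":-1,"tx":1.2,"ty":0.08,"tz":-0.85,"roll":0},{"fingers":-1,"tx":1.5,"ty":0.08,"tz":-0.85,"roll":0},{"fingers":-1,"tx":1.5,"ty":0.08,"tz":-0.85,"roll":0}]' 25
python3 st.py; python3 - <<'E'
from h import *
i,d,K,D,P=cam("scene"); cv2.imwrite("pics/s2.png",cv2.resize(i[110:230,130:290][...,::-1],None,fx=5,fy=5,interpolation=cv2.INTER_CUBIC))
E
```

```text
time: 26.45
tool_pos: [0.4985, 0.3552, 0.1495]
tool_rot: [-1.175, 1.569, -2.655]
contact_force: [1.1, -0.5, -0.9]
opening: 0.0248
[0.4993 0.3557 0.1512 0.9959 0.0902 0.001 ] [0.0002 0.0001 0.0004] 0.02513343514494717 26.75
need ty -0.021 tz 0.008
```

View pics/s2.png

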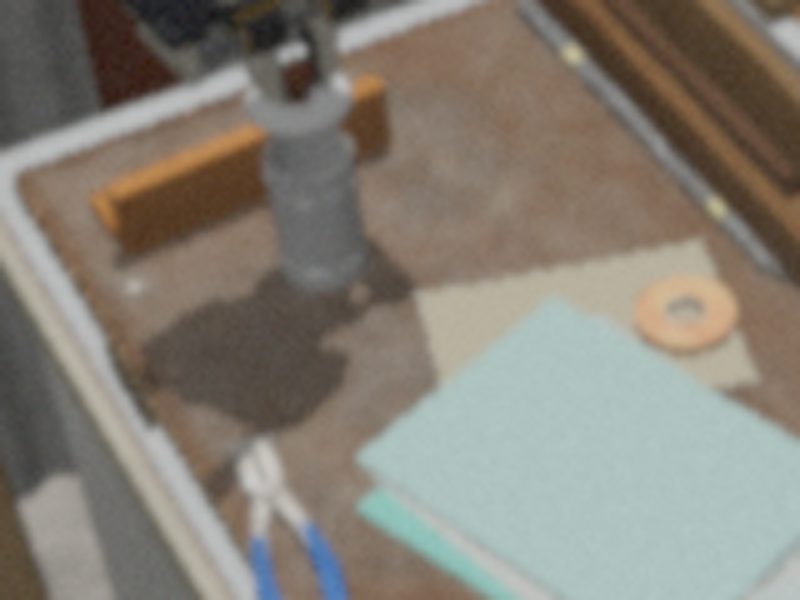

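The crop shows the lid level in the jaws at (300,110), right over the upright canister at (320,210). Position error is under 1 mm. I lower it slowly.

```bash
python3 -m crank '[{"fingers":-1,"tx":0.15,"ty":-0.02,"tz":0,"roll":0},{"fingers":-1,"tx":0.35,"ty":-0.02,"tz":0,"roll":0},{"fingers":-1,"tx":0.55,"ty":-0.02,"tz":0,"roll":0},{"fingers":-1,"tx":0.7,"ty":-0.02,"tz":0,"roll":0},{"fingers":-1,"tx":0.82,"ty":-0.02,"tz":0,"roll":0},{"fingers":-1,"tx":0.9,"ty":-0.02,"tz":0,"roll":0},{"fingers":-1,"tx":0.96,"ty":-0.02,"tz":0,"roll":0},{"fingers":-1,"tx":0.96,"ty":-0.02,"tz":0,"roll":0}]' 25
python3 st.py
```

```text
time: 27.8
tool_pos: [0.4981, 0.3555, 0.1122]
tool_rot: [-2.352, 1.571, 2.451]
contact_force: [-0.9, 0.2, -0.4]
opening: 0.0247
[4.983e-01 3.555e-01 1.124e-01 9.959e-01 9.030e-02 4.000e-04] [0.     0.     0.0001] 0.024914322337595395 28.1
need ty 0.005 tz 0.005
```

No contact force and about 3 mm above home. Down 2.4 mm more, release, then withdraw upwards.

```bash
python3 -m crank '[{"fingers":-1,"tx":0.03,"ty":0,"tz":0,"roll":0},{"fingers":-1,"tx":0.06,"ty":0,"tz":0,"roll":0},{"fingers":-1,"tx":0.06,"ty":0,"tz":0,"roll":0},{"fingers":0.2,"tx":0.06,"ty":0,"tz":0,"roll":0},{"fingers":0.2,"tx":0.06,"ty":0,"tz":0,"roll":0},{"fingers":0.2,"tx":0.06,"ty":0,"tz":0,"roll":0},{"fingers":0.2,"tx":0.06,"ty":0,"tz":0,"roll":0},{"fingers":0.2,"tx":0.06,"ty":0,"tz":0,"roll":0}]' 25
python3 -m crank '[{"fingers":0.2,"tx":-0.1,"ty":0,"tz":0,"roll":0},{"fingers":0.2,"tx":-0.3,"ty":0,"tz":0,"roll":0},{"fingers":0.2,"tx":-0.7,"ty":0,"tz":0,"roll":0},{"fingers":0.2,"tx":-1.3,"ty":0,"tz":0,"roll":0},{"fingers":0.2,"tx":-2,"ty":0,"tz":0,"roll":0},{"fingers":0.2,"tx":-2.8,"ty":0,"tz":0,"roll":0},{"fingers":0.2,"tx":-3.2,"ty":0,"tz":0.3,"roll":0},{"fingers":0.2,"tx":-3.2,"ty":0,"tz":0.3,"roll":0}]' 25
python3 - <<'E'
from h import *
for k in range(4): i,d,K,D,P=cam("wrist")
cv2.imwrite("pics/end.png",i[...,::-1])
v,u=np.nonzero(d>0); p=dpt(np.c_[u,v],d,K,D,P)
n=(abs(p[:,0]-.498)<.06)&(abs(p[:,1]-.355)<.06)
for a,b,l in((.1,.115,"flange"),(.128,.145,"knob"),(.02,.095,"side")):
    q=p[n&(p[:,2]>a)&(p[:,2]<b)]
    if len(q)>20: r=cv2.minEnclosingCircle(q[:,:2].astype(np.float32)); print(l,len(q),np.round(r[0],4),round(r[1],4),np.percentile(q[:,2],[5,50,95]).round(4),"plane",np.linalg.lstsq(np.c_[q[:,:2]-r[0],np.ones(len(q))],q[:,2],rcond=None)[0].round(4),"ymax",q[:,1].max().round(4))
for nm in("top","scene"):
    z=np.load(nm+"0.npz"); i2,d2,K,D,P=cam(nm)
    for b,w in(("pliers",(.36,.13,.007)),("cork",(.41,-.095,.03)),("spool",(.42,-.23,.03))):
        r=cv2.projectPoints(np.array([w]),cv2.Rodrigues(P[:3,:3].T)[0],-P[:3,:3].T@P[:3,3],K,D)[0].ravel().astype(int)
        s=np.s_[r[1]-20:r[1]+20,r[0]-20:r[0]+20]; print(nm,b,"mean diff",np.abs(i2[s].astype(int)-z["i"][s]).mean().round(2))
E
```

```text
time: 29.1
tool_pos: [0.4982, 0.3555, 0.1099]
tool_rot: [2.399, 1.571, 0.918]
contact_force: [0.3, 0.6, -0.7]
opening: 0.0551
time: 30.1
tool_pos: [0.4999, 0.3427, 0.2393]
tool_rot: [1.868, 1.568, 0.386]
contact_force: [0.3, 0.9, -0.7]
opening: 0.0555
flange 3338 [0.4969 0.3551] 0.0359 [0.1091 0.1103 0.1115] plane [-0.0012 -0.0006  0.1103] ymax 0.3908
knob 616 [0.497  0.3552] 0.0129 [0.1336 0.1353 0.1364] plane [ 0.0021 -0.0458  0.1351] ymax 0.3678
top pliers mean diff 5.66
top cork mean diff 3.97
top spool mean diff 4.55
scene pliers mean diff 5.82
scene cork mean diff 2.02
scene spool mean diff 1.87
```

View pics/end.png

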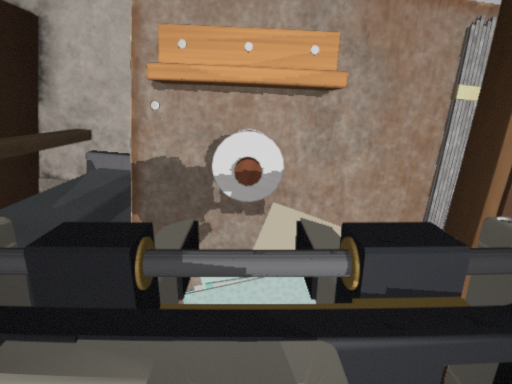

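The lid is on the canister at (248,165). Its flange top is at 110.3 mm (105 + 5 expected) and the tilt is about 0.001 rad. The arm is clear, so I hand in.

```bash
python3 -c "from cell import hand_in; print(hand_in())"
```

```text
the job is handed in; nothing more can be done
None
```

The canister is standing upright in front of the back board with its lid on, and I handed the job in at about 31 s of the 70 s. I tilted it up about its bottom edge, let it go, then picked the lid up by its knob and lowered it onto the rim.

**Last checks (wrist camera):**
- **Lid:** the flange top is at 110.3 mm (110 expected) with about 0.001 rad of tilt. The flange centre is within about 1.5 mm of the canister axis measured before the lid went on.
- **Canister:** before the lid went on, its rim was at 105 mm and upright. Its axis was about 82 mm from the board face, inside the 100 mm limit.
- **Bystanders:** the sanding block, spool and pliers show no sign of having moved, though I only compared before-and-after pictures at their places. The arm never went down near them.

**What went wrong or disagreed:**
- **Fingertips:** they sit about 35 mm higher than the reported tool position and `tip_reach` imply. Because of this, the pads slipped off at the end of the tilt and the first grasp at the lid closed on nothing. I measured the offset and corrected for it.
- **Gap to the board:** an attempt to slide the canister 25 mm closer only tilted it, and it settled back in place. The gap from its side to the board stays at about 51 mm, right at "about 5 cm".

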